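# Hold a long sample tube down in the reader

## Robot

A 6-joint arm with a two-finger parallel gripper is mounted at the origin on the work surface. World frame = base frame: x ahead of the robot, y to its left, z up, the work surface at z = 0. Lengths are in m, angles in rad, forces in N, time in s.
With the tool pointing down it reaches from about 0.3 to 0.95 m from the base axis. Payload 3.1 kg.
Tool frame: the origin (TCP) lies at the very end of the fingers, on their centre line; the grasp point (between the pads) lies 19 mm behind it (r.grasp_offset is the distance from the TCP to the grasp point, in m); z points along the fingers, y is the line along which they close (so a half turn about z gives the same grasp; the last joint's range is limited). The gripper opens to 85 mm and grips with 20 to 120 N. Pads are 22 mm wide; open, the fingers measure 114 mm over their backs; the gripper's body (76 mm by 85 mm) begins 54 mm behind the grasp point. The pads swing forward as they close: fully open they stand 13 mm farther back than shut.
Start: joints at [-1.228, 0.308, 1.634, -0, 1.2, -0.07], TCP at [0.251, -0.573, 0.231] pointing down, gripper open.
Joint ranges: [-3.06, 3.06], [-0.79, 1.96], [0.05, 2.63], [-1.19, 4.34], [0.05, 2.64], [-2.94, 2.94]. Speed limits (rad/s): [2.79, 2.79, 3.14, 3.14, 3.14, 3.14].

## Interface

Orientations are given as a unit quaternion [x, y, z, w].
In Python, from plant import r, cams, sign_off gives the robot as it stands.
- The arm moves only by the tool carry_out, never from a script. Its argument "plan" is a list of rows, each an object with "slide": the shift along the tool's x, y, z in mm, a list of three; "rotation": the turn, a rotation vector about the tool's x, y, z in degrees, a list of three; "fingers": the finger opening in mm, from 0 to 85.4. A call has 1 to 10 rows; each row is the pose to reach, as a shift and turn from the pose commanded when the call began, along the tool's axes at that moment; what a row does not reach only later rows make up. A row lasts 1/8 s, in which the tool goes at most 62.5 mm and 10.7 degrees, less where a joint would pass 70% of its speed; a pose out of reach is approached as far as the arm can. A call with a gripper value outside its range is refused whole. The fingers move at their own pace and stop on an object; "grip_force" is the grip in N (left out, the last holds). Time passes only in rows, so rows that repeat a pose let the fingers close. It gives the time, the measured TCP pose, the force, the opening and the grip force at its end, in the units of the state.
- r.state(): the state, without advancing time (a new reading comes with each control period).
- cams.get_image(name): name is "scene" or "top" or "wrist"; returns a dict with "frame" (400x640x3 uint8, red, green, blue), "camera_matrix" (3x3 intrinsics, pixels), "R" (3x3) and "t" (3): a world point X has camera coordinates R X + t. Camera axes: x right, y down, z forward; pixel columns grow to the right and rows downward; lengths in m; the calibration is good to about 2 mm. A picture is of the moment at which its call begins. There is no depth.
- sign_off(): hands the job in; it is judged then, once.
The state is a dict: "clock": time; "joints": joint angles; "qd": joint speeds; "effort": joint torques, N m; "ee_pos": TCP position; "orientation": TCP orientation; "force": force on the tool from outside, world axes, zero at the start; "wrist_torque": the same for the moment, N m; "opening": finger opening in m; "grip_force": force on a finger pad.
Only numpy, scipy, OpenCV 4.12 (cv2) and the standard library are available. Lean on these libraries where they do the work, as an engineer would, in place of code of your own. Each camera call takes 0.05 s, during which the arm holds its last target. There are 200 camera calls.

## Task

Take the one long sample tube out of the rack, stand it in the well of the tube reader, and press it down against the sprung plunger until its foot is home on the hard stop. Keep it pressed there, firmly but without forcing it: the program finishes while the gripper is still holding the tube down, nothing is let go. Leave the short tubes in the rack and the other things on the bench where they are.

Things in the scene. Friction and masses are not known exactly. Their poses are not given: they have to be found in the camera images.
- long_tube: The long sample tube: a round, flat-footed glass tube 16 mm in diameter with a grey cap 18 mm in diameter on its top 22 mm; 108 mm tall overall, 20 to 40 g. Origin: centre of its foot; z runs up along the tube to the cap. It stands in one of the rack's holes, no matter which; it rises 28 mm above the others. It starts with its foot about 6 mm above the bench.
- cap_top (a point): Centre of the top of the long tube's cap, 108 mm above its foot.
- rack: Fixed blue test-tube rack with white ends, 116 mm (x) by 216 mm (y); origin: centre of its underside, z up. Upper deck at 58 mm above the bench, white ends 66 mm; tubes stand on its floor board, 6 mm high. 2 rows (x = -25, +25 mm) of 4 round holes (y = -75, -25, 25, 75 mm), 50 mm apart, 19 mm wide; some are empty.
- reader: Fixed white bench-top tube reader, 180 mm (x) by 150 mm (y) by 80 mm tall with a flat top, a dark display and three keys (to 83 mm) behind the well. Origin: centre of its underside, z up; the well is at x = -45 mm, y = 0.
- well_mouth (a point): Centre of the mouth of the reader's well, a round hole with a dark rim in the top face, 80 mm above the bench; 20 mm wide with straight upright walls. The sprung plunger's tip waits 20 mm below the mouth; a fixed steel shoulder, the hard stop for the tube's foot, lies 32 mm below the mouth.
- plunger (a joint): Sprung plunger, a steel pin 9 mm in diameter in the middle of the well; 0 = up, grows in m as it is pressed down. The tube's foot meets the shoulder at about 0.012. The spring pushes back with about 3 N at first touch and about 8.5 N at the shoulder (450 N/m), and lifts the tube again when it is let go. Beyond that the force on the shoulder rises steeply; 40 N on it is forcing it.
- stop: The hard stop: fixed steel shoulder ring round the plunger inside the well, 12 mm tall, 20 mm outside and 12 mm inside diameter; origin: centre of its underside, its top 12 mm above the origin.
- vial: Small closed jar, 28 mm in diameter, 50 mm tall, between rack and reader; loose, to be left alone. Origin: centre of its underside.
- reagent: Amber bottle, 64 mm in diameter, 150 mm tall, beyond the work; loose, to be left alone. Origin: centre of its underside.
- tip_box: Clear tip box 82 x 122 x 57 mm, beyond the work; loose, to be left alone. Origin: centre of its underside.
- beaker: Glass cup, 70 mm in diameter, 90 mm tall, beyond the work; loose, to be left alone. Origin: centre of its underside.
- short_tube0: A short tube in the rack, 16 mm in diameter, 80 mm tall with the same grey 18 mm cap; to be left alone. Origin: centre of its foot.
- short_tube1: A short tube in the rack, 16 mm in diameter, 80 mm tall with the same grey 18 mm cap; to be left alone. Origin: centre of its foot.
- short_tube2: A short tube in the rack, 16 mm in diameter, 80 mm tall with the same grey 18 mm cap; to be left alone. Origin: centre of its foot.
- short_tube3: A short tube in the rack, 16 mm in diameter, 80 mm tall with the same grey 18 mm cap; to be left alone. Origin: centre of its foot.

How it is judged:
On the way, in this order (a step that is already met when the one before it is completed fails the run):
1. the long tube is lifted clear of the rack (z of long_tube in the frame of rack above 0.062 m), for 0.1 s.
2. the long tube's foot is inside the reader's well (horizontal distance between long_tube and well_mouth below 0.005 m and angle between long_tube's own z axis and vertical below 0.15 rad and z of long_tube in the frame of well_mouth below -0.008 m), for 0.1 s.
At the end, for the whole second after the job is handed in: The long tube stands in the well within 5 mm of its centre and 0.15 rad of upright, the plunger is down at least 10.5 mm, the tube's foot bears on the hard stop with more than 1 N, at rest, while the gripper still holds it; no other tube or loose thing has moved more than 30 mm (horizontal distance between long_tube and well_mouth below 0.005 m and angle between long_tube's own z axis and vertical below 0.15 rad and value of joint plunger above 0.0105 m and contact force between long_tube and stop above 1 N and contact force between the fingers and long_tube above 1 N and linear speed of long_tube below 0.01 m/s and distance of each of short_tube0, short_tube1, short_tube2, short_tube3, vial, reagent, tip_box, beaker from where it was at the start of the episode below 0.03 m); the arm keeps its last pose, push and grip.
It fails at once if the tube is forced: more than 40 N on the hard stop (contact force between long_tube and stop above 40 N).
It fails at once if a short tube or another loose thing on the bench is moved more than 30 mm (distance of any of short_tube0, short_tube1, short_tube2, short_tube3, vial, reagent, tip_box, beaker from where it was at the start of the episode above 0.03 m).
It also fails if it takes over 46 s, if anything falls off the work surface, if the arm or the gripper's body presses on something with over 40 N, if the wrist force passes 120 N, or if a joint passes its speed limit or range.

## Working session

There is one attempt and no reset: what is moved stays moved. The work goes in short steps, Python scripts to look and compute and a tool call to move; the robot and the scene stay as the last step left them, time stands still between calls to the robot, and variables do not carry over. Pictures are saved under pics/ and viewed, at most 10 in all, crops included, and the job is handed in when it is done.

Besides the shell and the picture viewer there is one more tool, called after "Call:" as a command line: name --argument value ..., lists and objects as JSON in quotes. carry_out: Moves the arm, as the interface text tells. Its arguments: {"type":"object","properties":{"plan":{"type":"array","items":{"type":"object","properties":{"slide":{"type":"array","items":{"type":"number"}},"rotation":{"type":"array","items":{"type":"number"}},"fingers":{"type":"number"}}}},"grip_force":{"type":"number"}},"required":["plan"]}

```bash
mkdir -p pics; python3 - <<'E'
from plant import r,cams
import cv2,numpy as np
for n in ("scene","top"):
    d=cams.get_image(n); cv2.imwrite(f"pics/{n}0.png",d["frame"][:,:,::-1]); np.savez(f"{n}0.npz",**d)
    print(n,d["camera_matrix"].tolist(),(-d["R"].T@d["t"]).round(3),d["R"].round(3).tolist())
s=r.state();print(s["ee_pos"],s["orientation"],s["clock"],s["opening"])
E
```

```text
scene [[502.02442768058376, 0.0, 320.1907351764223], [0.0, 502.02442768058376, 202.44944290294234], [0.0, 0.0, 1.0]] [1.062 0.592 0.824] [[-0.791, 0.612, -0.014], [0.454, 0.57, -0.685], [-0.411, -0.548, -0.729]]
top [[471.51111041995415, 0.0, 324.78192421240567], [0.0, 471.51111041995415, 195.5795387124439], [0.0, 0.0, 1.0]] [0.564 0.03  1.026] [[0.003, -1.0, 0.017], [-0.996, -0.005, -0.084], [0.084, -0.017, -0.996]]
[ 0.25045478 -0.5718188   0.23016795] [ 9.78775846e-01  2.04931151e-01 -1.48601147e-04 -1.02165914e-03] 0.1 0.0853101790215649
```

View pics/top0.png

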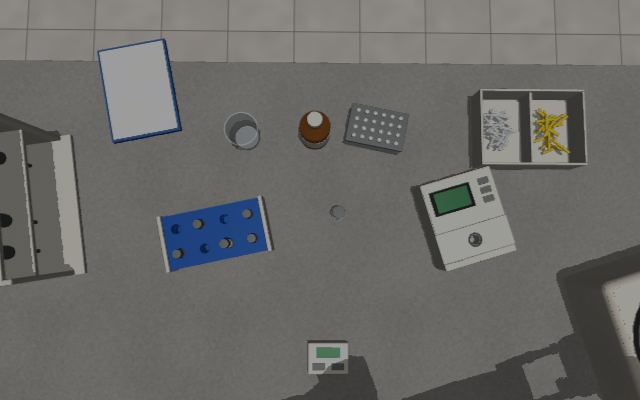

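View pics/scene0.png

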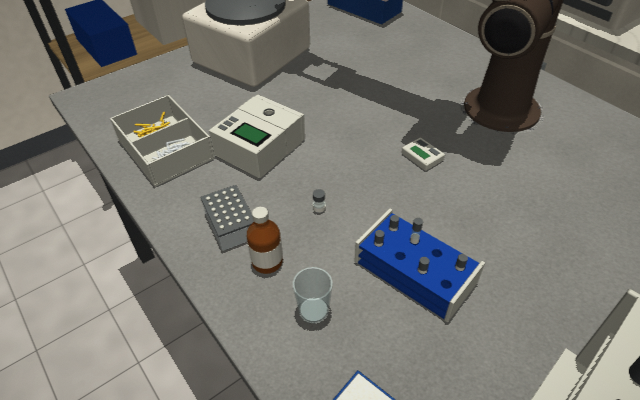

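The top view shows the rack centred near (215,235). The long tube's cap is at about (224,243), with glass showing beside it. The well is at about (475,240) and the vial at (338,212). The scene view confirms the long tube at (417,225), with the well at (269,112).

```bash
cat > h.py <<'E'
import numpy as np,cv2
def ray(d,px,z):
    K,R,t=d["camera_matrix"],d["R"],d["t"]; c=-R.T@t
    v=R.T@np.linalg.solve(K,[px[0],px[1],1.]); return c+v*(z-c[2])/v[2]
E
python3 - <<'E'
from h import *
T=np.load("top0.npz");S=np.load("scene0.npz")
f=T["frame"]; 
for nm,px,z in [("long",(224,243.5),.114),("sh",(177,254),.086),("sh",(197,224),.086),("sh",(247,214),.086),("sh",(252,238),.086),("well",(475.5,239.5),.08),("vial",(338,212),.05)]: print(nm,ray(T,px,z).round(4))
print("scene",ray(S,(417.5,223),.114),ray(S,(269,112),.08))
hsv=cv2.cvtColor(f,cv2.COLOR_RGB2HSV)
m=cv2.inRange(hsv,(105,120,60),(125,255,255)); m[:,:150]=0;m[:190]=0;m[:,280:]=0
c=max(cv2.findContours(m,0,2)[0],key=cv2.contourArea); b=cv2.boxPoints(cv2.minAreaRect(c))
B=np.array([ray(T,p,.058) for p in b]);print(B.round(3))
cv2.imwrite("pics/c.png",np.hstack([cv2.resize(f[195:275,150:280,::-1],(520,320),interpolation=2),cv2.resize(f[215:265,450:500,::-1],(280,320),interpolation=2)]))
E
```

```text
long [0.5475 0.2073 0.114 ]
sh [0.5262 0.3046 0.086 ]
sh [0.5853 0.2669 0.086 ]
sh [0.6055 0.1684 0.086 ]
sh [0.558  0.1577 0.086 ]
well [ 0.5564 -0.2894  0.08  ]
vial [ 0.612  -0.0143  0.05  ]
scene [0.55225284 0.21210545 0.114     ] [ 0.55473272 -0.28706187  0.08      ]
[[0.6   0.35  0.058]
 [0.641 0.153 0.058]
 [0.533 0.13  0.058]
 [0.493 0.325 0.058]]
```

View pics/c.png

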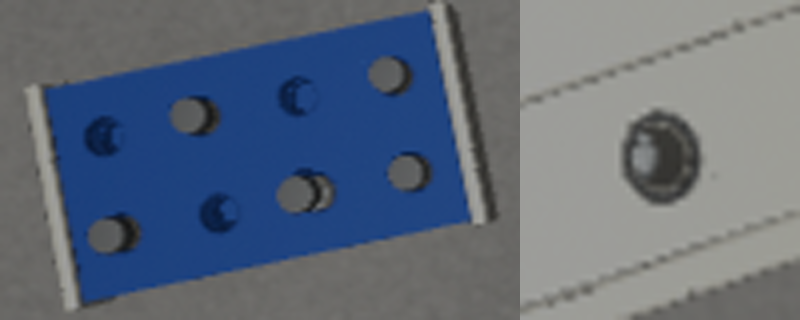

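The cap is at about (0.548, 0.207) and the well at about (0.556, -0.289). The rack is yawed about 12°. I'll move above the tube.

Call:
carry_out --plan '[{"slide": [42,-42,0],"rotation": [0,0,2],"fingers": 45},{"slide": [84,-85,0],"rotation": [0,0,4],"fingers": 45},{"slide": [126,-127,0],"rotation": [0,0,6],"fingers": 45},{"slide": [168,-170,0],"rotation": [0,0,8],"fingers": 45},{"slide": [210,-212,0],"rotation": [0,0,10],"fingers": 45},{"slide": [252,-255,0],"rotation": [0,0,12],"fingers": 45},{"slide": [293,-297,0],"rotation": [0,0,12],"fingers": 45}]'

```text
clock: 0.98
ee_pos: [0.4001, -0.181, 0.2311]
orientation: [0.995, 0.101, 0.0, -0.0]
force: [1.1, 0.5, 1.1]
opening: 0.0451
grip_force: 0.0
```

```bash
cat >> h.py <<'E'
from scipy.spatial.transform import Rotation as Ro
def go(s,xyz): # tool-frame shift in mm to reach world xyz with TCP
    return (Ro.from_quat(s["orientation"]).inv().apply(np.array(xyz)-s["ee_pos"])*1000).round(1)
E
python3 - <<'E'
from plant import r
from h import *
s=r.state();print(s["clock"],s["ee_pos"],s["orientation"],s["opening"],go(s,[.548,.207,.20]),Ro.from_quat(s["orientation"]).as_matrix().round(3))
E
```

```text
0.975 [ 0.40009168 -0.18096632  0.23107911] [ 9.94865428e-01  1.01206560e-01  1.06216789e-04 -3.64717131e-05] 0.04511051563353247 [ 223.  -350.2   31.1] [[ 0.98   0.201  0.   ]
 [ 0.201 -0.98   0.   ]
 [ 0.    -0.    -1.   ]]
```

Call:
carry_out --plan '[{"slide": [32,-50,0],"rotation": [0,0,0],"fingers": 45},{"slide": [64,-100,0],"rotation": [0,0,0],"fingers": 45},{"slide": [96,-150,5],"rotation": [0,0,0],"fingers": 45},{"slide": [127,-200,10],"rotation": [0,0,0],"fingers": 45},{"slide": [159,-250,20],"rotation": [0,0,0],"fingers": 45},{"slide": [191,-300,30],"rotation": [0,0,0],"fingers": 45},{"slide": [223,-350,31],"rotation": [0,0,0],"fingers": 45},{"slide": [223,-350,31],"rotation": [0,0,0],"fingers": 45},{"slide": [223,-350,31],"rotation": [0,0,0],"fingers": 45}]'

```text
clock: 2.1
ee_pos: [0.5469, 0.2046, 0.1995]
orientation: [0.995, 0.102, -0.001, 0.0]
force: [-0.2, -1.2, 0.5]
opening: 0.045
grip_force: 0.0
```

```bash
python3 - <<'E'
from plant import r,cams
from h import *
d=cams.get_image("wrist");np.savez("w1.npz",**d);cv2.imwrite("pics/w1.png",d["frame"][:,:,::-1])
s=r.state();print(s["clock"],s["ee_pos"],s["force"])
p=lambda X:(lambda q:(q[:2]/q[2]).round(1))(d["camera_matrix"]@(d["R"]@np.array(X)+d["t"]))
print("cap expected",p([.548,.207,.114]),"tcp",p(s["ee_pos"]),"cam",-d["R"].T@d["t"])
E
```

```text
2.15 [0.5468538  0.20395067 0.19969345] [-0.31093099  0.32351641  0.00608896]
cap expected [314.  202.1] tcp [318.3 252.6] cam [0.61838104 0.22041434 0.3420277 ]
```

View pics/w1.png

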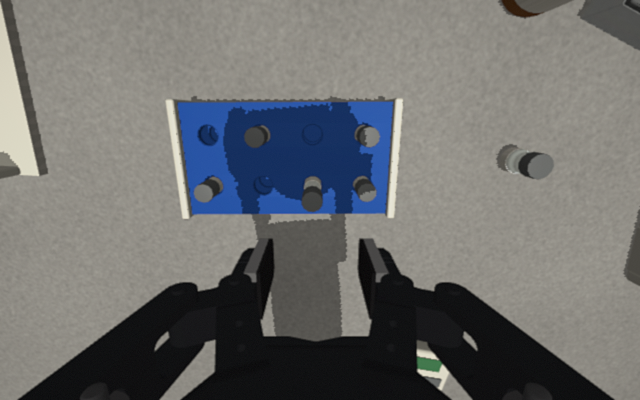

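The wrist view shows the long cap's top disc at about (312,200). I expected (314,202), so they agree within about 1 mm. The finger orientation matches the rack rows.

```bash
python3 - <<'E'
from plant import r
from h import *
d=np.load("w1.npz");X=ray(d,(312.2,200),.114);s=r.state()
print(X,s["ee_pos"],go(s,[*((X[:2]+[.548,.2073])/2),.085]),d["camera_matrix"][0,0])
E
```

```text
[0.54950645 0.20878639 0.114     ] [0.5468538  0.20395067 0.19969345] [  2.9  -3.7 114.7] 290.54398395903223
```

Call:
carry_out --plan '[{"slide": [2,-3,20],"rotation": [0,0,0],"fingers": 45},{"slide": [2,-3,50],"rotation": [0,0,0],"fingers": 45},{"slide": [2,-3,70],"rotation": [0,0,0],"fingers": 45},{"slide": [2,-3,70],"rotation": [0,0,0],"fingers": 45},{"slide": [2,-3,70],"rotation": [0,0,0],"fingers": 45}]'

```text
clock: 2.78
ee_pos: [0.5496, 0.2081, 0.1307]
orientation: [0.995, 0.101, 0.0, -0.0]
force: [-0.3, 0.4, 0.1]
opening: 0.045
grip_force: 0.0
```

```bash
python3 - <<'E'
from plant import r
from h import *
s=r.state();print(s["clock"],s["ee_pos"],go(s,[.5488,.208,.085]))
E
```

```text
2.775 [0.54958662 0.20809737 0.13074451] [-0.8 -0.1 45.7]
```

Call:
carry_out --plan '[{"slide": [0,0,25],"rotation": [0,0,0],"fingers": 40},{"slide": [0,0,46],"rotation": [0,0,0],"fingers": 40},{"slide": [0,0,46],"rotation": [0,0,0],"fingers": 30},{"slide": [0,0,46],"rotation": [0,0,0],"fingers": 14},{"slide": [0,0,46],"rotation": [0,0,0],"fingers": 8},{"slide": [0,0,46],"rotation": [0,0,0],"fingers": 8},{"slide": [0,0,46],"rotation": [0,0,0],"fingers": 8},{"slide": [0,0,46],"rotation": [0,0,0],"fingers": 8}]' --grip_force 60

```text
clock: 3.78
ee_pos: [0.5502, 0.2086, 0.0857]
orientation: [0.995, 0.102, 0.001, -0.0]
force: [0.1, 0.5, 6.1]
opening: 0.0161
grip_force: 58.8
```

The opening reads 16.1 mm, which needs checking. I'll lift the tube and look.

Call:
carry_out --plan '[{"slide": [0,0,-15],"rotation": [0,0,0],"fingers": 8},{"slide": [0,0,-35],"rotation": [0,0,0],"fingers": 8},{"slide": [0,0,-60],"rotation": [0,0,0],"fingers": 8},{"slide": [0,0,-85],"rotation": [0,0,0],"fingers": 8},{"slide": [0,0,-110],"rotation": [0,0,0],"fingers": 8},{"slide": [0,0,-110],"rotation": [0,0,0],"fingers": 8},{"slide": [0,0,-110],"rotation": [0,0,0],"fingers": 8}]'

```text
clock: 4.65
ee_pos: [0.5483, 0.2081, 0.1939]
orientation: [0.995, 0.101, -0.001, 0.0]
force: [0.3, 0.9, -1.0]
opening: 0.0159
grip_force: 58.6
```

```bash
python3 - <<'E'
from plant import r,cams
from h import *
d=cams.get_image("scene");np.savez("s2.npz",**d)
e=cams.get_image("wrist");np.savez("w2.npz",**e)
s=r.state();print(s["clock"],s["ee_pos"],s["force"],s["opening"],s["grip_force"])
p=lambda X:(lambda q:(q[:2]/q[2]))(d["camera_matrix"]@(d["R"]@np.array(X)+d["t"]))
u,v=p(s["ee_pos"]).astype(int);print(u,v)
u0,v0=u-50,v-50
c=cv2.resize(d["frame"][v0:v0+100,u0:u0+100,::-1],(500,500),interpolation=2)
cv2.imwrite("pics/c2.png",np.hstack([c,cv2.resize(e["frame"][190:400,260:380,::-1],(286,500))]))
print(u0,v0)
E
```

```text
4.75 [0.54782901 0.20788429 0.19284518] [-0.52602916  0.03361887  0.00900549] 0.01616806906552371 58.64435791969299
423 190
373 140
```

View pics/c2.png

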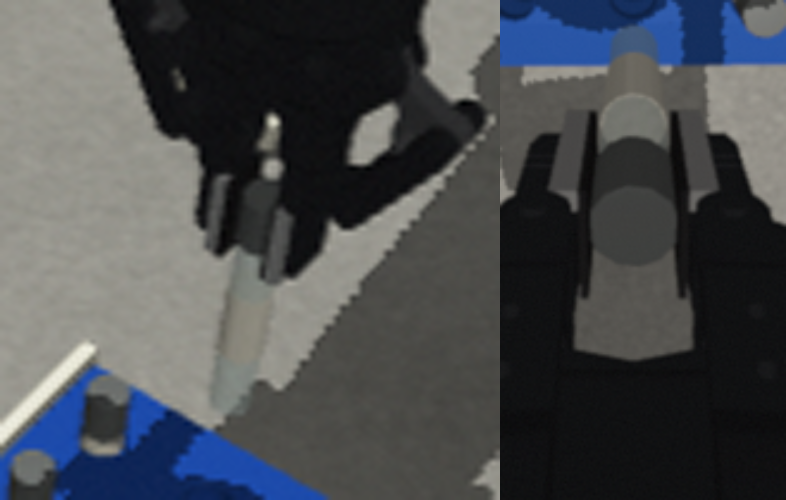

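The tube hangs from the fingers, gripped on its cap. I'll measure the tilt from the foot in both views: scene crop (228,405) and wrist crop (634,45).

```bash
python3 - <<'E'
from plant import r
from h import *
S=np.load("s2.npz");W=np.load("w2.npz")
P=lambda d,X:(lambda q:(q[:2]/q[2]))(d["camera_matrix"]@(d["R"]@np.array(X)+d["t"]))
s=r.state();e=s["ee_pos"]
def crop(d,X,w):
    p=P(d,X); return (np.array([(p[0]-373)*5,(p[1]-140)*5]) if w=="s" else np.array([(p[0]-260)*286/120+500,(p[1]-190)*500/210])).round(0)
for nm,h in (("top",.029),("foot",-.079)):
    X=e+[0,0,h]; print(nm,crop(S,X,"s"),crop(W,X,"w"))
X=e+[0,0,-.079]
def tri(a,b):
    A=[];
    for d,p in ((S,a),(W,b)):
        M=d["camera_matrix"]@np.c_[d["R"],d["t"]]; A.append(M); 
    h=cv2.triangulatePoints(A[0],A[1],np.array(a,float),np.array(b,float)).ravel(); return h[:3]/h[3]
print("foot",tri((373+228/5,140+403/5),(260+134*120/286,190+45*.42)),"top",tri((373+264/5,140+185/5),(260+133*120/286,190+227*.42)))
print("scene at z",ray(S,(373+228/5,140+403/5),e[2]-.079),ray(W,(260+134*120/286,190+45*.42),e[2]-.079),e)
E
```

```text
top [263. 196.] [637. 220.]
foot [223. 403.] [635.  39.]
foot [0.54475456 0.20783773 0.11161078] top [0.55062564 0.2095006  0.22963186]
scene at z [0.54629018 0.20909192 0.11384518] [0.54574349 0.20781126 0.11384518] [0.54782901 0.20788429 0.19284518]
```

The tube is upright within about 2 mm and its foot is about 80 mm below the TCP. I'll carry it to 40 mm short of the well and look.

Call:
carry_out --plan '[{"slide": [-5,25,-10],"rotation": [0,0,0],"fingers": 8},{"slide": [-14,75,-10],"rotation": [0,0,0],"fingers": 8},{"slide": [-24,130,-10],"rotation": [0,0,0],"fingers": 8},{"slide": [-35,188,-10],"rotation": [0,0,0],"fingers": 8},{"slide": [-46,246,-10],"rotation": [0,0,0],"fingers": 8},{"slide": [-57,304,-10],"rotation": [0,0,0],"fingers": 8},{"slide": [-67,360,-10],"rotation": [0,0,0],"fingers": 8},{"slide": [-76,412,-10],"rotation": [0,0,0],"fingers": 8},{"slide": [-83,449,-10],"rotation": [0,0,0],"fingers": 8},{"slide": [-83,449,-10],"rotation": [0,0,0],"fingers": 8}]'

```text
clock: 6.0
ee_pos: [0.5574, -0.2508, 0.2027]
orientation: [0.995, 0.1, -0.001, -0.0]
force: [-0.8, 0.7, -0.1]
opening: 0.0163
grip_force: 58.7
```

Call:
carry_out --plan '[{"slide": [0,0,0],"rotation": [0,0,0],"fingers": 8},{"slide": [0,0,0],"rotation": [0,0,0],"fingers": 8},{"slide": [0,0,0],"rotation": [0,0,0],"fingers": 8},{"slide": [0,0,0],"rotation": [0,0,0],"fingers": 8}]'

```text
clock: 6.5
ee_pos: [0.5586, -0.2475, 0.2044]
orientation: [0.995, 0.102, 0.0, 0.0]
force: [-1.2, 0.1, -1.5]
opening: 0.0163
grip_force: 58.7
```

```bash
python3 - <<'E'
from plant import r,cams
from h import *
e=cams.get_image("wrist");s=r.state();np.savez("w3.npz",**e,ee=s["ee_pos"])
t=cams.get_image("top");np.savez("t3.npz",**t)
print(s["clock"],s["ee_pos"],s["force"],s["opening"])
cv2.imwrite("pics/w3.png",cv2.resize(e["frame"][110:260,250:450,::-1],(800,600),interpolation=2))
E
```

```text
6.55 [ 0.55857198 -0.24767167  0.20444294] [-0.59486085  0.20167762 -0.11329779] 0.015870931628200705
```

View pics/w3.png

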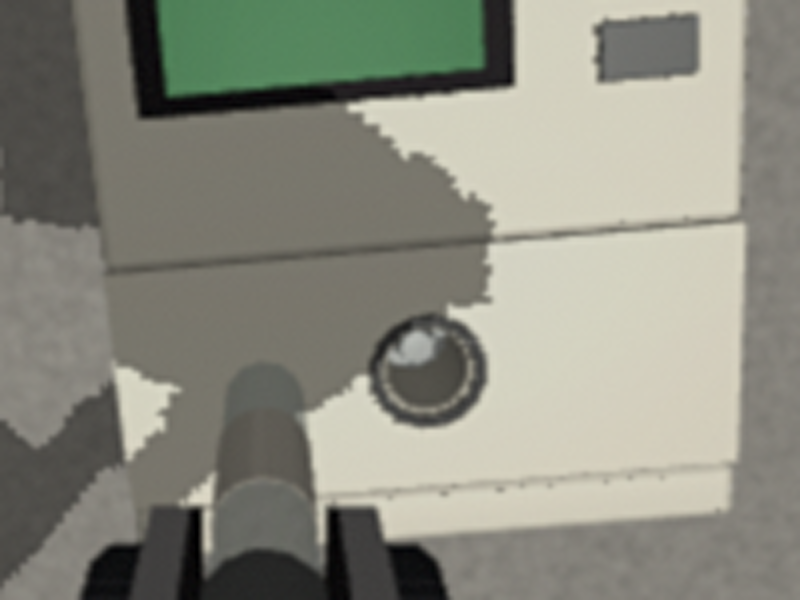

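In the wrist view the well rim is centred at crop (429,370), full-frame (357,202). The tube foot is centred at about crop (264,400), full-frame (316,210).

```bash
python3 - <<'E'
from h import *
from plant import r
d=np.load("w3.npz");s=r.state();e=d["ee"]
w=ray(d,(357.25,202.4),.08);f=ray(d,(316,210),e[2]-.080)
print("well",w,"foot",f,"foot-ee",f-e)
dl=w-f;R=Ro.from_quat(s["orientation"]).inv()
print("by wrist rel",R.apply([dl[0],dl[1],0])*1000,"by TCP->wrist well",go(s,[w[0],w[1],e[2]]),"TCP->(.5556,-.2885)",go(s,[.5556,-.2885,e[2]]))
E
```

```text
well [ 0.55623222 -0.28808914  0.08      ] foot [ 0.55541508 -0.24761049  0.12444294] foot-ee [-3.15690392e-03  6.11776144e-05 -8.00000000e-02]
by wrist rel [-7.40459296e+00  3.98040270e+01  4.28440305e-03] by TCP->wrist well [-10.4  39.   -0. ] TCP->(.5556,-.2885) [-11.1  39.2  -0. ]
```

Call:
carry_out --plan '[{"slide": [-4,20,0],"rotation": [0,0,0],"fingers": 8},{"slide": [-8,39.5,5],"rotation": [0,0,0],"fingers": 8},{"slide": [-8,39.5,20],"rotation": [0,0,0],"fingers": 8},{"slide": [-8,39.5,34],"rotation": [0,0,0],"fingers": 8},{"slide": [-8,39.5,34],"rotation": [0,0,0],"fingers": 8},{"slide": [-8,39.5,34],"rotation": [0,0,0],"fingers": 8},{"slide": [-8,39.5,34],"rotation": [0,0,0],"fingers": 8}]'

```text
clock: 7.48
ee_pos: [0.5591, -0.2885, 0.1709]
orientation: [0.995, 0.102, 0.0, 0.0]
force: [1.0, 0.4, 0.2]
opening: 0.0161
grip_force: 58.7
```

```bash
python3 - <<'E'
from plant import r,cams
from h import *
E=[]
for i in range(4):
    e=cams.get_image("wrist" if i%2 else "scene");s=r.state();E.append(s["ee_pos"]);np.savez(f"q{i}.npz",**e)
print(s["clock"],np.array(E).round(4),s["force"])
W=np.load("q3.npz");S=np.load("q2.npz")
P=lambda d,X:(lambda q:(q[:2]/q[2]))(d["camera_matrix"]@(d["R"]@np.array(X)+d["t"]))
m=[.5562,-.2883,.08];a=P(W,m);b=P(S,m);print(a,b)
a0=a.astype(int)-[30,30];b0=b.astype(int)-[25,25];print(a0,b0)
A=cv2.resize(W["frame"][a0[1]:a0[1]+60,a0[0]:a0[0]+60,::-1],(390,390),interpolation=2)
B=cv2.resize(S["frame"][b0[1]:b0[1]+50,b0[0]:b0[0]+50,::-1],(390,390),interpolation=2)
cv2.imwrite("pics/c4.png",np.hstack([A,B]))
E
```

```text
7.675 [[ 0.5591 -0.2885  0.171 ]
 [ 0.5591 -0.2885  0.171 ]
 [ 0.559  -0.2886  0.171 ]
 [ 0.5589 -0.2886  0.1708]] [-0.40877085  0.64785837 -0.56001816]
[315.52651476 205.33719594] [268.22180266 111.98898615]
[285 175] [243  86]
```

View pics/c4.png

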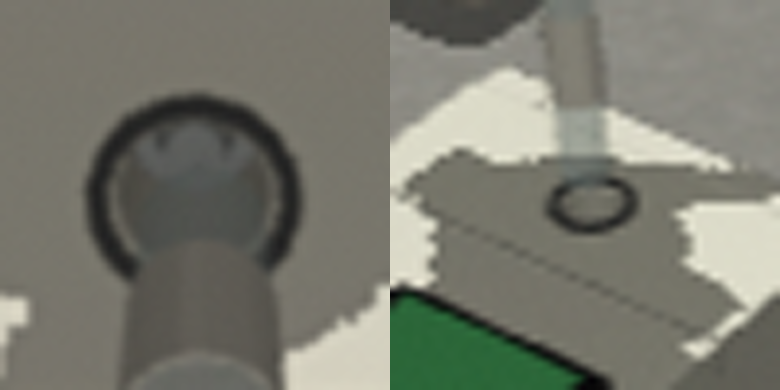

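In the wrist crop the rim is centred at (193,200) and the foot at about (195,193). In the scene crop the rim is centred at (592,203) and the foot at about (583,166).

```bash
python3 - <<'E'
from h import *
W=np.load("q3.npz");S=np.load("q2.npz")
w=lambda x,y:(285+x/6.5-.5,175+y/6.5-.5); s=lambda x,y:(243+(x-390)/7.8-.5,86+y/7.8-.5)
for h in (.088,.091,.094):
  print(h,"W",(ray(W,w(195,193),h)-ray(W,w(193,200),.08)).round(4),"S",(ray(S,s(583,166),h)-ray(S,s(592,203),.08)).round(4))
print(ray(W,w(193,200),.08),ray(S,s(592,203),.08))
E
```

```text
0.088 W [0.0035 0.0004 0.008 ] S [-0.0031 -0.0084  0.008 ]
0.091 W [0.0044 0.0006 0.011 ] S [-0.001  -0.0048  0.011 ]
0.094 W [0.0054 0.0008 0.014 ] S [ 0.0011 -0.0012  0.014 ]
[ 0.55603042 -0.28718364  0.08      ] [ 0.554816   -0.28960065  0.08      ]
```

```bash
python3 - <<'E'
from h import *
W=np.load("q3.npz")["frame"][180:225,290:340]
g=cv2.resize(cv2.cvtColor(W,cv2.COLOR_RGB2GRAY),(750,600),interpolation=1)[:, :]
cv2.imwrite("pics/c5.png",cv2.createCLAHE(4,(4,4)).apply(cv2.normalize(g,None,0,255,32)))
E
```

```text
(no output)
```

View pics/c5.png

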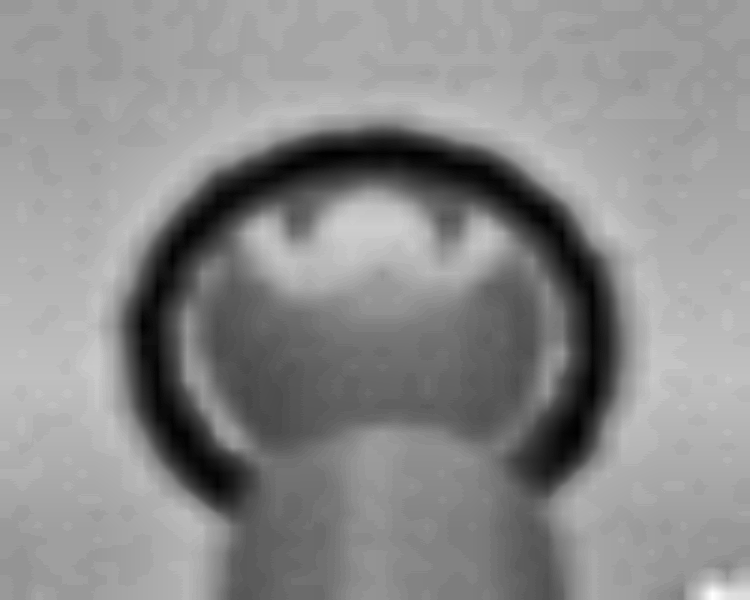

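The tube looks aligned within about 1 mm (slightly far in +x). I'll correct by -1 mm and enter the well gently.

Call:
carry_out --plan '[{"slide": [-1,0,3],"rotation": [0,0,0],"fingers": 8},{"slide": [-1,0,6],"rotation": [0,0,0],"fingers": 8},{"slide": [-1,0,9],"rotation": [0,0,0],"fingers": 8},{"slide": [-1,0,12],"rotation": [0,0,0],"fingers": 8},{"slide": [-1,0,14],"rotation": [0,0,0],"fingers": 8},{"slide": [-1,0,15],"rotation": [0,0,0],"fingers": 8},{"slide": [-1,0,15],"rotation": [0,0,0],"fingers": 8}]' --grip_force 80

```text
clock: 8.55
ee_pos: [0.5576, -0.2887, 0.1552]
orientation: [0.995, 0.102, -0.0, -0.0]
force: [-0.2, 0.2, -0.1]
opening: 0.0156
grip_force: 78.0
```

Call:
carry_out --plan '[{"slide": [0,0,3],"rotation": [0,0,0],"fingers": 8},{"slide": [0,0,6],"rotation": [0,0,0],"fingers": 8},{"slide": [0,0,9],"rotation": [0,0,0],"fingers": 8},{"slide": [0,0,11],"rotation": [0,0,0],"fingers": 8},{"slide": [0,0,11],"rotation": [0,0,0],"fingers": 8},{"slide": [0,0,11],"rotation": [0,0,0],"fingers": 8}]'

```text
clock: 9.3
ee_pos: [0.5577, -0.2888, 0.1444]
orientation: [0.995, 0.102, 0.0, 0.0]
force: [0.2, 0.7, -0.4]
opening: 0.0156
grip_force: 78.0
```

Call:
carry_out --plan '[{"slide": [0,0,2],"rotation": [0,0,0],"fingers": 8},{"slide": [0,0,4],"rotation": [0,0,0],"fingers": 8},{"slide": [0,0,6],"rotation": [0,0,0],"fingers": 8},{"slide": [0,0,8],"rotation": [0,0,0],"fingers": 8},{"slide": [0,0,8],"rotation": [0,0,0],"fingers": 8},{"slide": [0,0,8],"rotation": [0,0,0],"fingers": 8}]'

```text
clock: 10.05
ee_pos: [0.5578, -0.2888, 0.1367]
orientation: [0.995, 0.101, 0.0, 0.0]
force: [-1.5, 0.2, 3.3]
opening: 0.0157
grip_force: 78.8
```

The tool is now touching the plunger at 3.3 N.

Call:
carry_out --plan '[{"slide": [0,0,2],"rotation": [0,0,0],"fingers": 8},{"slide": [0,0,4],"rotation": [0,0,0],"fingers": 8},{"slide": [0,0,6],"rotation": [0,0,0],"fingers": 8},{"slide": [0,0,6],"rotation": [0,0,0],"fingers": 8},{"slide": [0,0,6],"rotation": [0,0,0],"fingers": 8}]' --grip_force 90

```text
clock: 10.68
ee_pos: [0.5579, -0.2889, 0.1308]
orientation: [0.995, 0.101, 0.0, 0.0]
force: [-0.9, 0.7, 6.0]
opening: 0.0154
grip_force: 87.9
```

```bash
cat > f.py <<'E'
from plant import r,cams
import numpy as np
F=[];Z=[]
for i in range(6): cams.get_image("top"); s=r.state();F.append(s["force"]);Z.append(s["ee_pos"])
print(s["clock"],np.mean(F,0).round(2),np.std(F,0).round(2),np.mean(Z,0).round(4),s["orientation"].round(3),s["opening"])
E
python3 f.py
```

```text
10.975 [-0.87  1.4   6.21] [0.25 0.32 0.19] [ 0.5579 -0.2889  0.1309] [0.995 0.101 0.    0.   ] 0.015323804095491162
```

Call:
carry_out --plan '[{"slide": [0,0,1.5],"rotation": [0,0,0],"fingers": 8},{"slide": [0,0,3],"rotation": [0,0,0],"fingers": 8},{"slide": [0,0,4],"rotation": [0,0,0],"fingers": 8},{"slide": [0,0,4],"rotation": [0,0,0],"fingers": 8},{"slide": [0,0,4],"rotation": [0,0,0],"fingers": 8}]'

```text
clock: 11.6
ee_pos: [0.5583, -0.289, 0.1277]
orientation: [0.995, 0.101, 0.001, 0.0]
force: [-1.7, 1.4, 8.4]
opening: 0.0153
grip_force: 88.3
```

```bash
python3 f.py
```

```text
11.9 [-1.21  1.55  8.82] [0.53 0.42 0.18] [ 0.5583 -0.289   0.1278] [0.995 0.101 0.001 0.   ] 0.015117208325229092
```

Call:
carry_out --plan '[{"slide": [0,0,0.5],"rotation": [0,0,0],"fingers": 8},{"slide": [0,0,1],"rotation": [0,0,0],"fingers": 8},{"slide": [0,0,1],"rotation": [0,0,0],"fingers": 8},{"slide": [0,0,1],"rotation": [0,0,0],"fingers": 8}]'

```text
clock: 12.4
ee_pos: [0.5586, -0.2891, 0.1277]
orientation: [0.995, 0.101, 0.001, 0.0]
force: [-2.0, 2.8, 11.9]
opening: 0.0153
grip_force: 88.7
```

```bash
python3 f.py
```

```text
12.7 [-1.89  2.38 12.38] [0.44 0.5  0.71] [ 0.5586 -0.2891  0.1277] [0.995 0.101 0.001 0.   ] 0.01562696059380631
```

The TCP no longer advances and the force is climbing about 3.6 N per mm, so the foot is on the hard stop. I'll add 1 mm for margin.

Call:
carry_out --plan '[{"slide": [0,0,0.5],"rotation": [0,0,0],"fingers": 8},{"slide": [0,0,1],"rotation": [0,0,0],"fingers": 8},{"slide": [0,0,1],"rotation": [0,0,0],"fingers": 8},{"slide": [0,0,1],"rotation": [0,0,0],"fingers": 8},{"slide": [0,0,1],"rotation": [0,0,0],"fingers": 8}]'

```text
clock: 13.32
ee_pos: [0.559, -0.2892, 0.1276]
orientation: [0.995, 0.101, 0.001, 0.001]
force: [-2.3, 3.7, 15.9]
opening: 0.0154
grip_force: 89.0
```

```bash
python3 f.py; python3 f.py; python3 - <<'E'
from plant import cams
import cv2
e=cams.get_image("scene")["frame"]; cv2.imwrite("pics/end.png",cv2.resize(e[60:210,200:400,::-1],(800,600)))
E
```

```text
13.625 [-2.25  2.87 15.79] [0.52 0.52 0.52] [ 0.559  -0.2892  0.1276] [0.995 0.101 0.001 0.001] 0.015442560090756242
13.925 [-2.93  3.04 15.73] [0.45 0.66 0.64] [ 0.559  -0.2892  0.1276] [0.995 0.101 0.001 0.001] 0.015525062126993259
```

View pics/end.png

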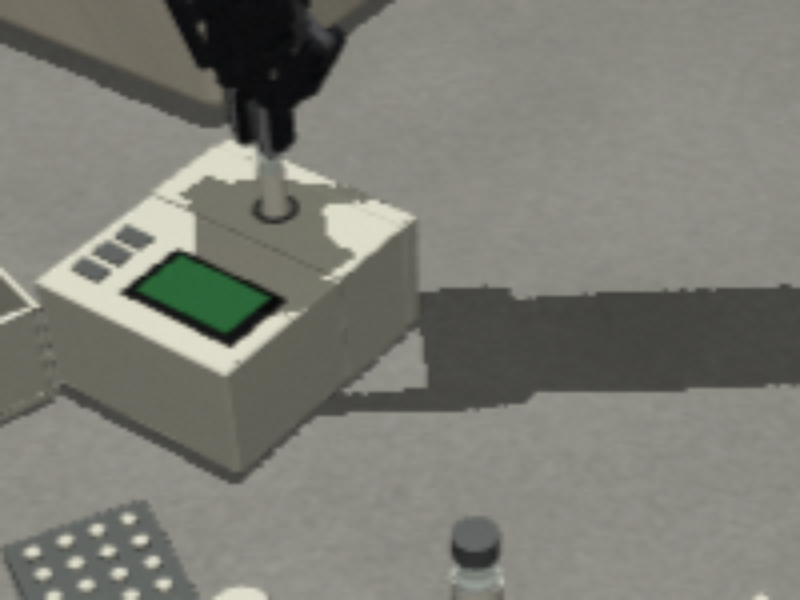

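The tube stands upright in the well at crop (275,205), held by the gripper with a steady push of about 16 N.

```bash
python3 -c "
from plant import sign_off
print(sign_off())"
```

```text
the job is handed in; nothing more can be done
None
```

I handed the job in with the long tube standing in the reader well and still gripped, pressed onto the hard stop with about 16 N total, of which I estimate 7 N is on the stop; no verdict was shown.

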